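# Reload glued sample plates into the carry rack in reverse order

### The job

Move the four plywood sample plates from the wooden blocks on the drying tray into the four slots of the grey carry rack, in reverse order: counting from the end with the black ball on its post, the plate that stands first on the tray goes into the last slot of the rack, the second into the third, the third into the second, and the last into the first. Each plate must end up standing fully down in its slot, about centred along it. Their glue is still setting, so keep every plate upright all the time: never tip one over or lay it down.

Things in the scene. Friction and masses are not known exactly. Their poses are not given: they have to be found in the camera images.
- drying_tray: Old rack: fixed plywood tray, 64 x 192 x 8 mm, on the table, carrying four wooden slotted blocks. Origin: underside, mid-row of the blocks; z up, +y along the row towards the post with a black ball (d 22 mm) at y +92 mm, its top 53 mm over the table. Block centres at y +54, +18, -18, -54 mm, x 0. Any yaw, left or right of the other rack.
- carry_rack: New rack: fixed, grey plastic, 64 x 206 mm. Origin: underside, mid-row of its 4 empty slots; z up, +y along the row to the post with a black ball (d 22 mm) at y +101 mm, top z 59. Slots at y +54, +18, -18, -54 mm, x 0, run along x, ends open, 9 mm wide, floor z 14 mm; the ribs between are 40 mm long, tops z 52 mm, edges rounded 8 mm so mouths flare to 25 mm. Any yaw.
- plate_square: Loose plywood plate, 30 g, with a plain straight top edge: 44 mm wide (x), 6 thick (y), 86 tall (z); rectangle. Origin: centre of its bottom edge. Starts upright in its block, bottom 14 mm over the table, up to 5 mm off centre along x, leaning up to 6 deg. Gripped by its side edges (closing along x) 62 mm up, fingers pass above blocks and ribs. Either face either way.
- plate_gable: Loose plywood plate, 30 g, with a pointed (gable) top: 50 mm wide (x), 6 thick (y), 105 tall (z); sides parallel to 80 mm up. Origin: centre of its bottom edge. Starts upright in its block, bottom 14 mm over the table, up to 5 mm off centre along x, leaning up to 6 deg. Gripped by its side edges (closing along x) 62 mm up, fingers pass above blocks and ribs. Either face either way.
- plate_arch: Loose plywood plate, 30 g, with a half-round (arched) top: 56 mm wide (x), 6 thick (y), 104 tall (z); sides parallel to 76 mm up. Origin: centre of its bottom edge. Starts upright in its block, bottom 14 mm over the table, up to 5 mm off centre along x, leaning up to 6 deg. Gripped by its side edges (closing along x) 62 mm up, fingers pass above blocks and ribs. Either face either way.
- plate_notch: Loose plywood plate, 30 g, with a wide notch in the top edge (prongs 18 x 20 mm): 62 mm wide (x), 6 thick (y), 100 tall (z); sides parallel. Origin: centre of its bottom edge. Starts upright in its block, bottom 14 mm over the table, up to 5 mm off centre along x, leaning up to 6 deg. Gripped by its side edges (closing along x) 62 mm up, fingers pass above blocks and ribs. Either face either way.
- block_square: Fixed wooden block on the drying tray, 44 (x, along its slot) x 34 (y, along the row) x 36 mm tall, in which the plate with a plain straight top edge starts. All four blocks look alike. Origin: centre of its underside, 8 mm over the table; axes as the tray's; slot 9 mm wide, its floor 6 mm above the origin.
- block_gable: Fixed wooden block on the drying tray, 44 (x, along its slot) x 34 (y, along the row) x 36 mm tall, in which the plate with a pointed (gable) top starts. All four blocks look alike. Origin: centre of its underside, 8 mm over the table; axes as the tray's; slot 9 mm wide, its floor 6 mm above the origin.
- block_arch: Fixed wooden block on the drying tray, 44 (x, along its slot) x 34 (y, along the row) x 36 mm tall, in which the plate with a half-round (arched) top starts. All four blocks look alike. Origin: centre of its underside, 8 mm over the table; axes as the tray's; slot 9 mm wide, its floor 6 mm above the origin.
- block_notch: Fixed wooden block on the drying tray, 44 (x, along its slot) x 34 (y, along the row) x 36 mm tall, in which the plate with a wide notch in the top edge (prongs 18 x 20 mm) starts. All four blocks look alike. Origin: centre of its underside, 8 mm over the table; axes as the tray's; slot 9 mm wide, its floor 6 mm above the origin.

How it is judged:
By the outcome, as a careful person would: the job done as asked, in the order asked, and still so for the second after the job is handed in, with the robot touching nothing.
It also fails if it takes over 128 s, if anything falls off the work surface, if the arm or the gripper's body presses on something with over 40 N, if the wrist force passes 120 N, or if a joint passes its speed limit or range.

### The arm

A 6-joint arm with a two-finger parallel gripper is mounted at the origin on the work surface. World frame = base frame: x ahead of the robot, y to its left, z up, the work surface at z = 0. Lengths are in m, angles in rad, forces in N, time in s.
With the tool pointing down it reaches from about 0.3 to 0.775 m from the base axis. Payload 14.6 kg.
Tool frame: the origin (TCP) lies at the very end of the fingers, on their centre line; the grasp point (between the pads) lies 19 mm behind it (bot.hold_point_z is the distance from the TCP to the grasp point, in m); z points along the fingers, y is the direction in which the jaws open and shut (so a half turn about z gives the same grasp; the last joint's range is limited). The gripper opens to 94 mm and grips with 3 to 60 N. Pads are 16 mm wide; open, the fingers measure 119 mm over their backs; the gripper's body (75 mm by 177 mm) begins 78 mm behind the grasp point.
Start: joints at [1.044, 0.3, 1.521, -0, 1.321, -0.067], TCP at [0.244, 0.493, 0.205] pointing down, gripper open.
Joint ranges: [-3.03, 3.03], [-0.79, 2.21], [0.23, 2.52], [-1.04, 4.18], [0, 3.07], [-2.55, 2.55]. Speed limits (rad/s): [2.22, 2.22, 2.57, 3.14, 3.14, 3.14].

### API

Orientations are given as [roll, pitch, yaw] about the fixed x, y, z axes, in that order (R = Rz(yaw) Ry(pitch) Rx(roll)).
In Python, from bench import bot gives the robot as it stands.
- The arm moves only by the tool arm_command, never from a script. Its argument "rows" is a list of rows, each a list of 3 entries, a list of its own where there are three numbers: the shift along the tool's x, y, z normalised to -1 to 1, where 1 is 100 mm, then the turn about the tool's z normalised to -1 to 1, where 1 is 45 degrees, then the opening, from -1 (shut) to 1 (fully open), so that 0 is half open. In form: [[[dx, dy, dz], yaw, hand], ...]. A call has 1 to 10 rows; each row shifts and turns the commanded pose from where the row before left it, along the tool's axes as they then stand; what a row does not reach is not made up. A row lasts 1/8 s, in which the tool goes at most 62.5 mm and 10.7 degrees, less where a joint would pass 70% of its speed; a pose out of reach is approached as far as the arm can. A call with a number of a shift or a turn outside -1 to 1 is refused whole. A call with a gripper value outside its range is refused whole. The fingers move at their own pace and stop on an object; "grip_force" is the grip in N (left out, the last holds). Time passes only in rows, so rows that do not move let the fingers close. It gives the time, the measured TCP pose, the force and the opening at its end, in the units of the state.
- bot.observe(): the state, without advancing time (a new reading comes with each control period).
- bot.camera(name): name is "scene" or "top" or "wrist"; returns the picture (400x640x3 uint8, red, green, blue); there is no depth.
- bot.camera_model(name): a dict with "mtx" (3x3 intrinsics, pixels), "k1" (the pictures are not rectified: a ray, as slopes to the right and down, at radius r is drawn at 1 + k1 r^2 times it, then the intrinsics apply), "extrinsics" (4x4, takes a point from camera to world coordinates); the wrist camera has in their place "hand_eye" (4x4, takes a point from camera to tool coordinates, whose origin is the TCP and whose axes are the flange's). Camera axes: x right, y up, looking along -z (the intrinsics and any distortion apply to the point x, -y, -z); pixel columns grow to the right and rows downward; lengths in m; the calibration is good to about 2 mm. A picture is of the moment at which its call begins: read the wrist's pose just before it. camera_model takes no time and is no camera call.
- bot.hand_in(): hands the job in, once; it reports no verdict.
Trained networks look in the newest picture that a camera, given by its name, has taken for a name from the list of things; names that differ only in an ending like _2 or _b are one class to them, and where a whole thing is asked for, a point or a joint stands for the part that bears it (a point fixed in the world has none). Each returns a list of dicts, best first, with "conf" (0 to 1); they miss things now and then, are a little off and sometimes report something else, mostly with a low value. They report only what shows in the picture. A call takes as long as a camera call.
- bot.cut_out(query, camera): "mask" (400x640 bool, what is visible of it) and "extent" ([centre column, centre row, width, height] in pixels, round what is visible of it).
The state is a dict: "time_s": time; "joint_pos": joint angles; "qd": joint speeds; "joint_efforts": joint torques, N m; "position": TCP position; "tool_rot": TCP orientation; "force": force on the tool from outside, world axes, zero at the start; "ft_torque": the same for the moment, N m; "width": finger opening in m.
Only numpy, scipy, OpenCV 4.12 (cv2) and the standard library are available. Lean on these libraries where they do the work, as an engineer would, in place of code of your own. Each camera call takes 0.05 s, during which the arm holds its last target. There are 200 camera calls.

## Working session

There is one attempt and no reset: what is moved stays moved. The work goes in short steps, Python scripts to look and compute and a tool call to move; the robot and the scene stay as the last step left them, time stands still between calls to the robot, and variables do not carry over. Pictures are saved under pics/ and viewed, about 12 in all and at most 16, crops included, and the job is handed in when it is done.

Besides the shell and the picture viewer there is one more tool, called after "Request:" in YAML: its name, and indented under it one key for each argument. arm_command: Moves the arm, as the interface text tells. Its arguments: {"type":"object","properties":{"rows":{"type":"array","items":{"type":"array"}},"grip_force":{"type":"number"}},"required":["rows"]}

```bash
mkdir -p pics; ls; python3 - <<'E'
from bench import bot
import cv2,numpy as np
np.set_printoptions(precision=4,suppress=True)
for n in("scene","top","wrist"):
    im=bot.camera(n); cv2.imwrite(f"pics/{n}0.png",im[:,:,::-1]); print(n,bot.camera_model(n))
s=bot.observe();print(s)
E
```

```text
pics
scene {'mtx': array([[361.977 ,   0.    , 320.5964],
       [  0.    , 361.977 , 196.8669],
       [  0.    ,   0.    ,   1.    ]]), 'k1': -0.0032733119312726195, 'extrinsics': array([[ 0.0112, -0.8251,  0.5649,  0.9427],
       [ 0.9999,  0.0067, -0.0101, -0.0284],
       [ 0.0045,  0.5649,  0.8251,  0.5745],
       [ 0.    ,  0.    ,  0.    ,  1.    ]])}
top {'mtx': array([[420.0841,   0.    , 321.9589],
       [  0.    , 420.0841, 196.5113],
       [  0.    ,   0.    ,   1.    ]]), 'k1': -0.05128578707734613, 'extrinsics': array([[ 0.0107,  0.9837, -0.1797,  0.3754],
       [-0.9998,  0.0081, -0.0155, -0.0335],
       [-0.0138,  0.1798,  0.9836,  0.9067],
       [ 0.    ,  0.    ,  0.    ,  1.    ]])}
wrist {'mtx': array([[296.1103,   0.    , 315.0272],
       [  0.    , 296.1103, 200.4247],
       [  0.    ,   0.    ,   1.    ]]), 'k1': -0.03203412825927448, 'hand_eye': array([[ 0.0006,  0.9692,  0.2464,  0.0705],
       [ 1.    , -0.0003, -0.0014, -0.0008],
       [-0.0013,  0.2464, -0.9692, -0.1796],
       [ 0.    ,  0.    ,  0.    ,  1.    ]])}
{'time_s': 0.15, 'joint_pos': array([ 1.0444,  0.3003,  1.5214,  0.    ,  1.3207, -0.0666]), 'qd': array([ 0.0014, -0.0018, -0.0009,  0.0018,  0.002 , -0.0001]), 'joint_efforts': array([ -0.0018, -53.1958, -35.2827,   0.0707,   0.0236,  -0.0001]), 'position': array([0.244 , 0.4927, 0.205 ]), 'tool_rot': array([-3.1407, -0.0001,  2.6818]), 'force': array([-0.0127, -0.3989, -0.2939]), 'ft_torque': array([-0.0026, -0.0148, -0.0143]), 'width': 0.09384243331065432}
```

View pics/top0.png

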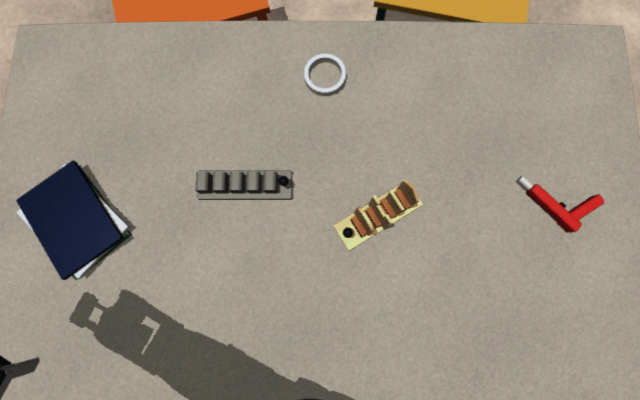

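View pics/scene0.png

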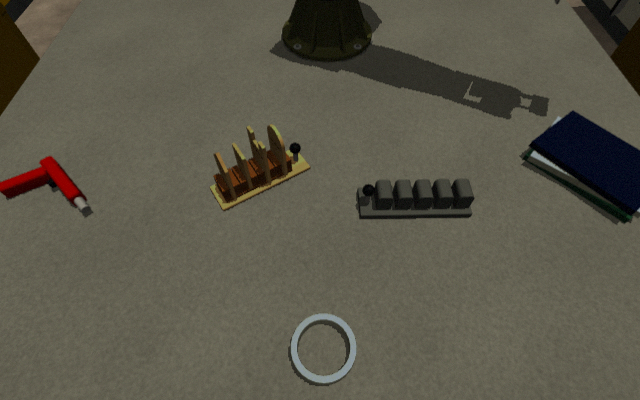

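The top view shows the rack with its ball at about (285,182) and the tray with its ball at about (348,233). The scene view shows the same balls at (369,190) and (295,149). I'll use enlarged crops to measure.

```bash
cat > h.py <<'E'
from bench import bot
import cv2,numpy as np
from scipy.spatial.transform import Rotation as Ro
np.set_printoptions(precision=4,suppress=True)
def toolT(s):
    T=np.eye(4);T[:3,:3]=Ro.from_euler('xyz',s['tool_rot']).as_matrix();T[:3,3]=s['position'];return T
def cam(name,s=None):
    m=bot.camera_model(name)
    E=m['extrinsics'] if name!='wrist' else toolT(s)@m['hand_eye']
    return m['mtx'],m['k1'],E
def proj(c,P):
    K,k,E=c;P=np.atleast_2d(P);q=(P-E[:3,3])@E[:3,:3]
    u=np.c_[q[:,0]/-q[:,2],-q[:,1]/-q[:,2]];u=u*(1+k*(u**2).sum(1,keepdims=True))
    return u@K[:2,:2].T+K[:2,2]
def back(c,p,z):
    K,k,E=c;p=np.atleast_2d(p).astype(float);d=(p-K[:2,2])/K[0,0];u=d.copy()
    for _ in range(10):u=d/(1+k*(u**2).sum(1,keepdims=True))
    r=np.c_[u[:,0],-u[:,1],-np.ones(len(u))]@E[:3,:3].T
    return E[:3,3]+r*((z-E[2,3])/r[:,2])[:,None]
def pose(x,y,a,L):
    L=np.atleast_2d(L);return np.c_[x+L[:,0]*np.cos(a)-L[:,1]*np.sin(a),y+L[:,0]*np.sin(a)+L[:,1]*np.cos(a),L[:,2]]
E
python3 - <<'E'
from h import *
t=cv2.imread('pics/top0.png');s=cv2.imread('pics/scene0.png')
def crop(im,x,y,w,h,k):return cv2.resize(im[y:y+h,x:x+w],None,fx=k,fy=k,interpolation=cv2.INTER_CUBIC)
a=np.hstack([crop(t,190,160,110,50,3.6),crop(t,325,170,110,90,3.6)[:180]]) if 0 else None
cv2.imwrite('pics/c1.png',np.vstack([crop(t,190,150,250,110,3.2),crop(s,200,115,285,105,800/285)[:, :800]]))
def ball(im,x,y,r=9):
    g=im[y-r:y+r+1,x-r:x+r+1].max(2);m=(g<40).astype(np.uint8)
    n,l,st,c=cv2.connectedComponentsWithStats(m);print(st[1:,4],c[1:]+[x-r,y-r])
ct,cs=cam('top'),cam('scene')
for im,q in((t,(285,182)),(t,(348,233)),(s,(369,190)),(s,(295,149))):ball(im,*q)
print('rack',back(ct,(285,182),.048),back(cs,(369,190),.048));print('tray',back(ct,(348,233),.042),back(cs,(295,149),.042))
E
```

```text
[110] [[281.1182 181.3909]]
[61] [[347.5738 232.1803]]
[223] [[370.1614 192.2242]]
[107] [[294.6822 149.2336]]
rack [[0.5625 0.0579 0.048 ]] [[0.5681 0.0647 0.048 ]]
tray [[ 0.4574 -0.0743  0.042 ]] [[ 0.4641 -0.0708  0.042 ]]
```

View pics/c1.png

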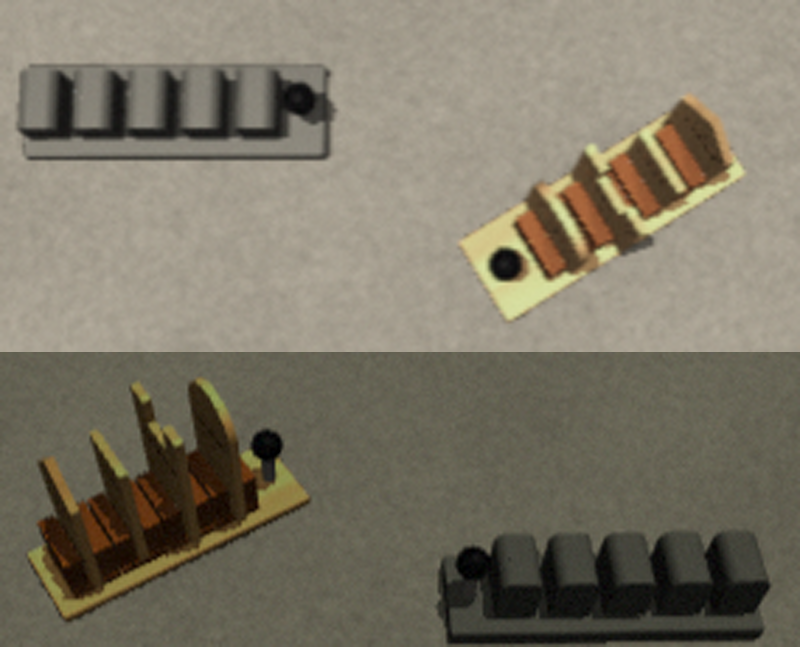

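Tray order from its ball is arch, notch, square, gable, with the ball at crop (506,265). The rack's ball is at crop (299,99), and its row runs along the image to the left. Next I'll fit coarse poses.

```bash
python3 - <<'E'
from h import *
from scipy.optimize import least_squares as LS
ct,cs=cam('top'),cam('scene')
T=lambda p:np.array(p)/3.2+[190,150]
S=lambda p:(np.array(p)-[0,352])/(800/285)+[200,115]
# tray: corners free end offsets e1 (ball end), e2
tt=T([(506,265),(459,241),(510,320),(745,172)]); ss=S([(267,445),(308,495),(67,610),(28,553)])
def f(v):
    x,y,a,e1=v; e2=e1-.192
    P=pose(x,y,a,[(0,.092,.042),(.032,e1,.008),(-.032,e1,.008),(-.032,e2,.008)])
    Q=pose(x,y,a,[(0,.092,.042),(.032,e1,.008),(.032,e2,.008),(-.032,e2,.008)])
    Q2=pose(x,y,a,[(0,.092,.042)])
    return P,Q
def r(v):
    P,Q=f(v);return np.r_[(proj(ct,P)-tt).ravel(),(proj(cs,Q)-ss).ravel()]
for a0 in (0,1.5,3,4.5):
    o=LS(r,[.5,-.13,a0,.11],x_scale=[.01,.01,.1,.01]);print(o.cost,o.x,o.fun)
tr=T([(299,99)]);sr=S([(472,563)])
b=back(ct,tr,.048),back(cs,sr,.048);print('rack ball',b)
print('rack base front edge z~8',back(ct,T([(23,158),(328,158)]),.008), back(cs,S([(450,635),(760,630)]),.008))
E
```

```text
8.496572124371328 [ 0.5084 -0.1502  0.5705  0.1085] [-0.8329 -0.4656 -1.3656  0.0342 -1.207   0.7161 -0.1173 -0.5456 -1.0605
 -1.1684  0.4424 -0.9512 -1.2408  2.0011 -1.3012 -1.0526]
8.496572124403972 [ 0.5084 -0.1502  0.5705  0.1085] [-0.8329 -0.4656 -1.3656  0.0342 -1.207   0.7161 -0.1173 -0.5456 -1.0605
 -1.1684  0.4424 -0.9512 -1.2408  2.0011 -1.3012 -1.0526]
8.496572124385771 [ 0.5084 -0.1502  0.5705  0.1085] [-0.8329 -0.4656 -1.3656  0.0342 -1.207   0.7161 -0.1173 -0.5456 -1.0605
 -1.1684  0.4424 -0.9512 -1.2408  2.0011 -1.3012 -1.0526]
8.496572124371326 [ 0.5084 -0.1502  6.8537  0.1085] [-0.8329 -0.4656 -1.3656  0.0342 -1.207   0.7161 -0.1173 -0.5456 -1.0605
 -1.1684  0.4424 -0.9512 -1.2408  2.0011 -1.3012 -1.0526]
rack ball (array([[0.5648, 0.0612, 0.048 ]]), array([[0.5685, 0.0632, 0.048 ]]))
rack base front edge z~8 [[0.5309 0.2541 0.008 ]
 [0.5327 0.0447 0.008 ]] [[0.5976 0.0508 0.008 ]
 [0.5955 0.2547 0.008 ]]
```

Request:
arm_command:
  rows:
    - [[-0.373,-0.328,-0.032],0,1]
    - [[-0.373,-0.328,-0.032],0,1]
    - [[-0.373,-0.328,-0.032],0,1]
    - [[-0.373,-0.328,-0.032],0,1]
    - [[-0.373,-0.328,-0.032],0,1]
    - [[-0.373,-0.328,-0.032],0,1]
    - [[-0.373,-0.328,-0.032],0,1]
    - [[-0.373,-0.328,-0.032],0,1]
    - [[-0.373,-0.328,-0.032],0,1]
    - [[-0.373,-0.328,-0.032],0,1]

```text
time_s: 1.4
position: [0.4331, 0.0318, 0.2376]
tool_rot: [3.142, 0.0, 2.682]
force: [0.9, 0.2, -0.6]
width: 0.094
```

Request:
arm_command:
  rows:
    - [[-0.373,-0.328,-0.032],0,1]
    - [[-0.373,-0.328,-0.032],0,1]
    - [[-0.373,-0.328,-0.032],0,1]
    - [[-0.373,-0.328,-0.032],0,1]
    - [[0,0,0],0.172,1]
    - [[0,0,0],0.172,1]
    - [[0,0,0],0.172,1]
    - [[0,0,0],0.172,1]
    - [[0,0,0],0,1]
    - [[0,0,0],0,1]

```text
time_s: 2.65
position: [0.5082, -0.1504, 0.2501]
tool_rot: [-3.141, -0.0, 2.144]
force: [-0.6, 0.4, 0.7]
width: 0.0941
```

```bash
python3 - <<'E'
from h import *
s=bot.observe();im=bot.camera('wrist');print({k:s[k] for k in('time_s','position','tool_rot','joint_pos')})
np.save('s1.npy',np.r_[s['position'],s['tool_rot']])
im=im[:,:,::-1].copy();cv2.imwrite('pics/w1raw.png',im)
cv2.imwrite('pics/w1.png',cv2.resize(im,(800,500),interpolation=cv2.INTER_CUBIC))
E
```

```text
{'time_s': 2.65, 'position': array([ 0.5082, -0.1504,  0.2501]), 'tool_rot': array([-3.1414, -0.0002,  2.1445]), 'joint_pos': array([-0.3568,  0.2238,  1.5125, -0.    ,  1.4056, -0.9304])}
```

View pics/w1.png

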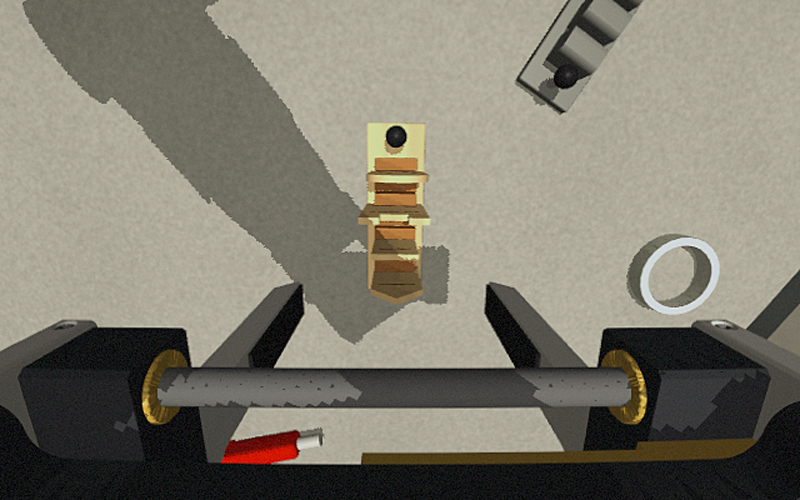

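The wrist view shows the tray upright in the picture: ball at (396,136), arch at about row 176, notch at 215, square at 250 and gable at 295. I'll take an enlarged crop for plate edges.

```bash
python3 - <<'E'
from h import *
im=cv2.imread('pics/w1raw.png')
cv2.imwrite('pics/w1c.png',cv2.resize(im[94:246,270:370],None,fx=3.9,fy=3.9,interpolation=cv2.INTER_CUBIC))
v=np.load('s1.npy');c=cam('wrist',dict(position=v[:3],tool_rot=v[3:]))
print('ball tray',back(c,np.array([[396,136]])/1.25,.042),'rack ball',back(c,np.array([[566,76]])/1.25,.048))
P=pose(.5084,-.1502,.5705,[(0,.092,.042),(.032,.1085,.008),(-.032,.1085,.008),(0,.054,.118),(0,.018,.114),(0,-.018,.1),(0,-.054,.119),(.022,-.071,.044),(-.022,.071,.044),(.022,.071,.044)])
print((proj(c,P)-[270,94])*3.9)
E
```

```text
ball tray [[ 0.461  -0.0729  0.042 ]] rack ball [[0.5679 0.0632 0.048 ]]
[[176.6878  53.3912]
 [268.7893  10.2047]
 [ 84.509    9.4405]
 [176.7362 185.6214]
 [176.1754 317.3536]
 [175.6119 430.2136]
 [175.2176 568.3134]
 [236.9872 534.2268]
 [108.5951 120.1777]
 [244.2673 120.7128]]
```

View pics/w1c.png

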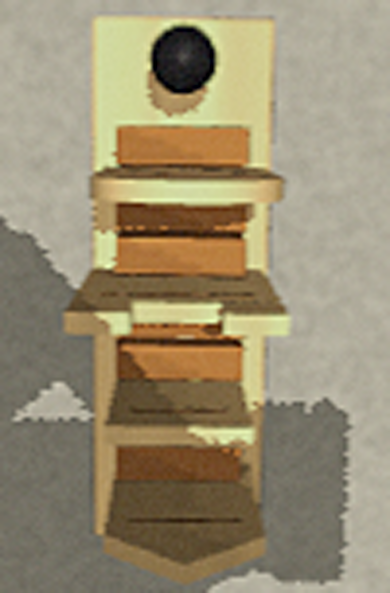

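The crop shows the ball at (183,59), arch sides at 90..284 (top row 191), notch prongs 65..291 (row 323), square 106..253 (row 434) and gable sides 104..266 (apex row 568).

```bash
python3 - <<'E'
from h import *
from scipy.optimize import least_squares as LS
v=np.load('s1.npy');c=cam('wrist',dict(position=v[:3],tool_rot=v[3:]))
B=[(0,.092,.042),(-.022,.071,.044),(.022,.071,.044),(-.022,.035,.044),(.022,.035,.044),(-.022,-.001,.044),(.022,-.001,.044),(-.022,-.037,.044),(.022,-.037,.044)]
u=np.array([(183,59),(117,127),(250,127),(118,238),(246,238),(118,342),(244,345),(117,447),(240,447)])/3.9+[270,94]-[.37,.37]
f=lambda w:(proj(c,pose(*w,B))-u).ravel()
o=LS(f,[.51,-.15,.57],x_scale=[.01,.01,.1]);print(o.x,o.fun)
x,y,a=o.x
R=np.array([[np.cos(a),np.sin(a)],[-np.sin(a),np.cos(a)]])
for n,p,z,yr in(('arch',(187,191),.118,.054),('notch',(178,323),.114,.018),('square',(179.5,434),.1,-.018),('gable',(185.5,568),.119,-.054)):
    q=back(c,np.array(p)/3.9+[270,94]-.37,z)[0,:2];print(n,q,'local',R@(q-[x,y]),'nominal y',yr)
E
```

```text
[ 0.5102 -0.1507  0.5634] [ 0.2147  0.0893 -0.4365 -0.3729  0.2162  0.0198 -0.6509 -0.2339  0.525
  0.1368 -0.6017  0.4877  0.3418  0.0685 -0.2902 -0.2265  0.6925  0.1041]
arch [ 0.4818 -0.1043] local [0.0008 0.0544] nominal y 0.054
notch [ 0.4994 -0.136 ] local [-0.0012  0.0182] nominal y 0.018
square [ 0.5191 -0.1656] local [-0.0003 -0.0173] nominal y -0.018
gable [ 0.5394 -0.1938] local [ 0.0017 -0.0521] nominal y -0.054
```

Request:
arm_command:
  rows:
    - [[0.331,0.314,0],0,1]
    - [[0.331,0.314,0],0,1]
    - [[0.331,0.314,0],0,1]
    - [[0.331,0.314,0],0,1]
    - [[0.331,0.314,0],0,1]
    - [[0.331,0.314,0],0,1]
    - [[0.331,0.314,0],0.178,1]
    - [[0,0,0],0.178,1]
    - [[0,0,0],0.178,1]
    - [[0,0,0],0.178,1]

```text
time_s: 3.95
position: [0.568, 0.1635, 0.2501]
tool_rot: [-3.141, 0.0, 1.58]
force: [-0.4, -0.1, -0.1]
width: 0.0939
```

Request:
arm_command:
  rows:
    - [[0,0,0],0,1]
    - [[0,0,0],0,1]

```text
time_s: 4.2
position: [0.5681, 0.1633, 0.2502]
tool_rot: [-3.142, 0.0, 1.586]
force: [-0.1, 0.8, 0.5]
width: 0.094
```

```bash
python3 - <<'E'
from h import *
s=bot.observe();im=bot.camera('wrist')[:,:,::-1].copy();print(s['position'],s['tool_rot'])
np.save('s2.npy',np.r_[s['position'],s['tool_rot']]);cv2.imwrite('pics/w2raw.png',im)
c=cam('wrist',s);P=pose(.567,.164,np.pi+.009,[(0,.101,.048),(0,0,.05)]);p=proj(c,P);print(p)
x0=int(p[1,0]-75);y0=int(min(p[:,1])-20);h=250;print(x0,y0)
np.save('o2.npy',[x0,max(0,y0)]);y0=max(0,y0)
cv2.imwrite('pics/w2.png',cv2.resize(im[y0:y0+h,x0:x0+150],None,fx=3,fy=3,interpolation=cv2.INTER_CUBIC)[:600])
E
```

```text
[0.5681 0.1633 0.2502] [-3.1415  0.0001  1.586 ]
[[313.2627 251.915 ]
 [313.6713 180.6433]]
238 160
```

View pics/w2.png

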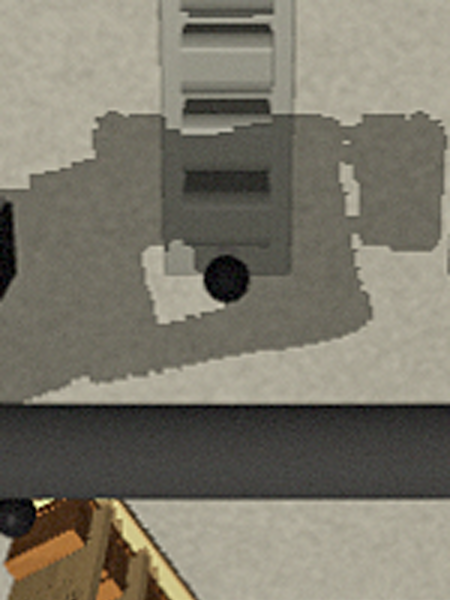

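Here the ball is at (226,278) and the row runs up the picture, so the crop has to reach higher.

```bash
python3 - <<'E'
from h import *
im=cv2.imread('pics/w2raw.png')
cv2.imwrite('pics/w2b.png',cv2.resize(cv2.convertScaleAbs(im[85:265,263:363],alpha=1.4),None,fx=3.3,fy=3.3,interpolation=cv2.INTER_CUBIC))
E
```

```text
(no output)
```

View pics/w2b.png

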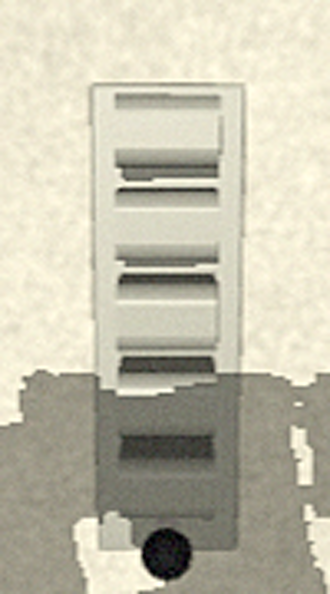

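```bash
python3 - <<'E'
from h import *
v=np.load('s2.npy');c=cam('wrist',dict(position=v[:3],tool_rot=v[3:]))
C=lambda p:np.array(p)/3.3+[263,85]-.35
b=back(c,C([(167,554)]),.048);print('ball',b)
L=back(c,C([(92,84),(245,85),(98,550),(240,550)]),.008);print(L,np.linalg.norm(L[0]-L[1]),np.linalg.norm(L[2]-L[0]))
m=(L[0]+L[1])/2; m2=(L[2]+L[3])/2
r=back(c,C([(115,150),(220,150),(118,275),(217,275),(118,365),(215,365)]),.050);print(r)
for e in(m2,b[0]):
    d=(e-m)[:2];d/=np.linalg.norm(d);print('a',np.arctan2(-d[0],d[1])%(2*np.pi)-np.pi,'origin',b[0,:2]-.101*d)
a=np.pi-.002
for sl in(.054,.018,-.018,-.054):print((proj(c,pose(b[0,0],b[0,1]+.101,np.pi,[(x,sl+w,.044) for x in(-.02,.02) for w in(-.0045,.0045)]))-[263,85])*3.3)
E
```

```text
ball [[0.5679 0.0621 0.048 ]]
[[0.5339 0.2538 0.008 ]
 [0.5973 0.2544 0.008 ]
 [0.5358 0.0456 0.008 ]
 [0.602  0.0466 0.008 ]] 0.0634349154174084 0.20815176702467342
[[0.5458 0.2278 0.05  ]
 [0.5856 0.2284 0.05  ]
 [0.5471 0.1802 0.05  ]
 [0.5857 0.1808 0.05  ]
 [0.5472 0.1442 0.05  ]
 [0.5859 0.1448 0.05  ]]
a 0.01586826696611565 origin [0.5663 0.1631]
a 0.012105437518619144 origin [0.5667 0.1631]
[[216.1027 434.1399]
 [215.5142 454.8557]
 [119.2303 432.7037]
 [119.1767 453.4373]]
[[218.509  348.9335]
 [217.8995 370.5905]
 [119.4666 347.4241]
 [119.4041 369.0998]]
[[220.9999 259.885 ]
 [220.3693 282.5138]
 [119.7408 258.2979]
 [119.6685 280.9465]]
[[223.5752 166.8816]
 [222.9235 190.5087]
 [120.0572 165.2122]
 [119.9739 188.8604]]
```

Request:
arm_command:
  rows:
    - [[-0.444,-0.151,0],0,1]
    - [[-0.444,-0.151,0],0,1]
    - [[-0.444,-0.151,0],0,1]
    - [[-0.444,-0.151,0],0,1]
    - [[-0.444,-0.151,0],0,1]
    - [[-0.444,-0.151,0],-0.1745,1]
    - [[0,0,0],-0.1745,1]
    - [[0,0,0],-0.1745,1]
    - [[0,0,0],-0.1745,1]
    - [[0,0,0],0,1]

```text
time_s: 5.5
position: [0.4805, -0.1041, 0.2503]
tool_rot: [3.141, 0.0, 2.131]
force: [0.9, -0.2, -0.0]
width: 0.0944
```

```bash
cat > plan.py <<'E'
from h import *
import sys
T={'arch':(.4818,-.1043,2.134),'notch':(.4994,-.136,2.134),'square':(.5191,-.1656,2.134),'gable':(.5394,-.1938,2.134)}
R={'arch':(.5661,.2175,1.583),'notch':(.5665,.1815,1.583),'square':(.5669,.1455,1.583),'gable':(.5673,.1095,1.583)}
w,n,z=sys.argv[1:4];x,y,p=(T if w=='T' else R)[n];z=float(z)
s=bot.observe();M=Ro.from_euler('xyz',s['tool_rot']).as_matrix()
d=M.T@(np.array([x,y,z])-s['position']);t=-(p-s['tool_rot'][2])
print('t',s['time_s'],'pos',s['position'],'yaw',s['tool_rot'][2],'w',s['width'],'F',s['force'])
print('shift units',d*10,'turn units',t/(np.pi/4))
E
python3 plan.py T arch .057
```

```text
t 5.5 pos [ 0.4805 -0.1041  0.2503] yaw 2.1312078223258957 w 0.09436015310437619 F [ 0.878  -0.2064 -0.0177]
shift units [-0.0083  0.0099  1.9332] turn units -0.0035551110305961473
```

Request:
arm_command:
  rows:
    - [[-0.008,0.01,0.4],0,1]
    - [[0,0,0.4],0,1]
    - [[0,0,0.4],0,1]
    - [[0,0,0.4],0,1]
    - [[0,0,0.2],0,1]
    - [[0,0,0.13],0,1]
    - [[0,0,0],0,1]
    - [[0,0,0],0,0.33]
    - [[0,0,0],0,0.33]
    - [[0,0,0],0,0.33]
  grip_force: 12

```text
time_s: 6.75
position: [0.482, -0.1043, 0.0577]
tool_rot: [3.141, 0.001, 2.13]
force: [0.2, -0.1, 0.4]
width: 0.0678
```

Request:
arm_command:
  rows:
    - [[0,0,0],0,-1]
    - [[0,0,0],0,-1]
    - [[0,0,0],0,-1]
    - [[0,0,0],0,-1]

```text
time_s: 7.25
position: [0.4819, -0.1043, 0.0574]
tool_rot: [3.141, 0.0, 2.13]
force: [-0.3, 0.0, 3.9]
width: 0.0558
```

```bash
python3 - <<'E'
from h import *
s=bot.observe();im=bot.camera('wrist')[:,:,::-1];print(s['position'],s['width'],s['force'])
cv2.imwrite('pics/w3.png',im[60:400])
E
```

```text
[ 0.4819 -0.1043  0.0574] 0.05581578409557244 [-0.2848  0.0337  3.912 ]
```

View pics/w3.png

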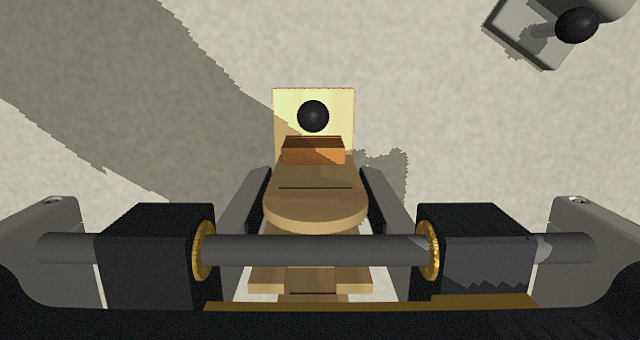

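The fingers hold the arch by both sides, opening 55.8 mm. I'll lift it and carry it over.

Request:
arm_command:
  rows:
    - [[0,0,-0.1],0,-1]
    - [[0,0,-0.2],0,-1]
    - [[0,0,-0.2],0,-1]
    - [[0,0,-0.3],0,-1]
    - [[0,0,-0.3],0,-1]
    - [[0,0,-0.2],0,-1]
    - [[0,0,0],0,-1]

```text
time_s: 8.18
position: [0.4823, -0.1043, 0.1887]
tool_rot: [3.14, 0.002, 2.13]
force: [-0.2, -0.8, -0.8]
width: 0.056
```

```bash
python3 plan.py R arch .187; python3 - <<'E'
from h import *
im=bot.camera('scene')[:,:,::-1]; cv2.imwrite('pics/s3.png',cv2.resize(im[70:250,170:490],None,fx=2.5,fy=2.5,interpolation=cv2.INTER_CUBIC))
E
```

```text
t 8.175 pos [ 0.4823 -0.1043  0.1887] yaw 2.1304615675441534 w 0.05603230513178971 F [-0.1825 -0.7877 -0.7857]
shift units [2.2823 2.4191 0.0163] turn units 0.6970497170199165
```

View pics/s3.png

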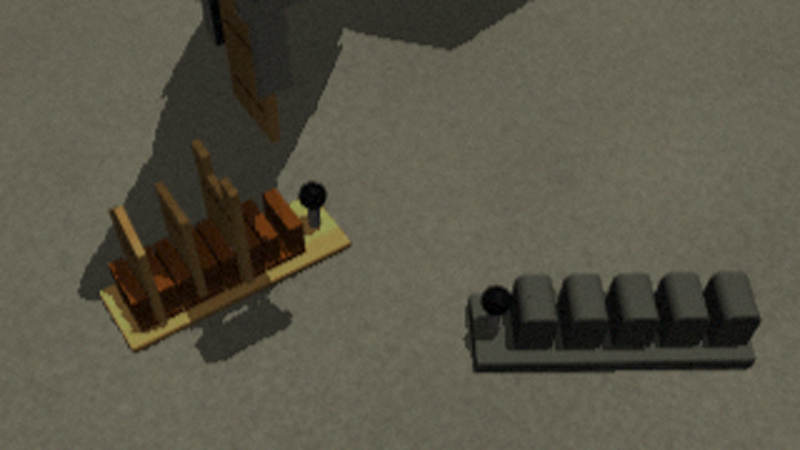

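The arch is up clear of its block, hanging upright. Its ball-end block is empty, and the other three plates are undisturbed.

Request:
arm_command:
  rows:
    - [[0.12,0.13,0],0,-1]
    - [[0.29,0.31,0],0,-1]
    - [[0.32,0.34,0],0,-1]
    - [[0.32,0.34,0],0,-1]
    - [[0.32,0.34,0],0,-1]
    - [[0.32,0.34,0],0,-1]
    - [[0.32,0.34,0],0,-1]
    - [[0.27,0.28,0],0.1,-1]
    - [[0,0,0],0.17,-1]
    - [[0,0,0],0.17,-1]

```text
time_s: 9.48
position: [0.565, 0.2191, 0.1857]
tool_rot: [-3.139, 0.0, 1.782]
force: [-0.9, -0.3, -0.5]
width: 0.0564
```

Request:
arm_command:
  rows:
    - [[0,0,0],0.17,-1]
    - [[0,0,0],0.087,-1]
    - [[0,0,0],0,-1]
    - [[0,0,0],0,-1]

```text
time_s: 9.98
position: [0.5655, 0.218, 0.1867]
tool_rot: [-3.141, 0.0, 1.585]
force: [0.9, -0.3, -0.1]
width: 0.0557
```

```bash
python3 plan.py R arch .057
```

```text
t 9.975 pos [0.5655 0.218  0.1867] yaw 1.5849940835413434 w 0.05569837706676791 F [ 0.93   -0.3019 -0.1403]
shift units [-0.0045  0.007   1.2968] turn units 0.0025389460203440154
```

Request:
arm_command:
  rows:
    - [[-0.004,0.007,0.2],0,-1]
    - [[0,0,0.3],0,-1]
    - [[0,0,0.25],0,-1]
    - [[0,0,0.12],0,-1]
    - [[0,0,0.06],0,-1]
    - [[0,0,0.06],0,-1]
    - [[0,0,0.06],0,-1]
    - [[0,0,0.06],0,-1]
    - [[0,0,0],0,-1]

```text
time_s: 11.1
position: [0.5664, 0.217, 0.0758]
tool_rot: [-3.141, 0.0, 1.583]
force: [0.1, -0.5, 0.3]
width: 0.0558
```

```bash
python3 plan.py R arch .057; python3 - <<'E'
from h import *
im=bot.camera('scene')[:,:,::-1]; cv2.imwrite('pics/s4.png',cv2.resize(im[100:260,340:500],None,fx=3.5,fy=3.5,interpolation=cv2.INTER_CUBIC))
E
```

```text
t 11.1 pos [0.5664 0.217  0.0758] yaw 1.583026258145706 w 0.055842731405568245 F [ 0.0904 -0.5242  0.3266]
shift units [ 0.0051 -0.0024  0.1884] turn units 3.3432909484302154e-05
```

View pics/s4.png

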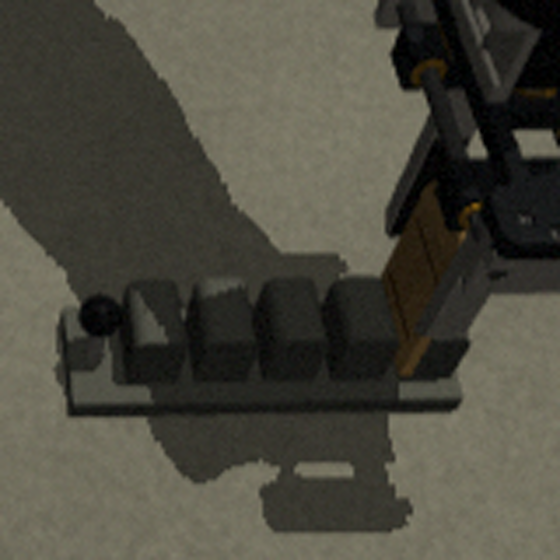

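The plate is entering the last slot, with four ribs between it and the ball and no contact force. I'll lower it the rest of the way slowly.

Request:
arm_command:
  rows:
    - [[0,0,0.05],0,-1]
    - [[0,0,0.05],0,-1]
    - [[0,0,0.04],0,-1]
    - [[0,0,0.03],0,-1]
    - [[0,0,0.02],0,-1]
    - [[0,0,0],0,-1]

```text
time_s: 11.9
position: [0.5666, 0.2172, 0.0574]
tool_rot: [3.141, -0.0, 1.583]
force: [-0.8, 0.5, 2.2]
width: 0.056
```

Request:
arm_command:
  rows:
    - [[0,0,0.01],0,-1]
    - [[0,0,0],0,0.35]
    - [[0,0,0],0,0.35]
    - [[0,0,0],0,1]
    - [[0,0,0],0,1]
    - [[0,0,0],0,1]
    - [[0,0,-0.2],0,1]
    - [[0,0,-0.4],0,1]
    - [[0,0,-0.4],0,1]
    - [[0,0,-0.3],0,1]

```text
time_s: 13.15
position: [0.5667, 0.2172, 0.1882]
tool_rot: [3.14, -0.0, 1.583]
force: [-0.1, -0.7, -0.0]
width: 0.0943
```

```bash
python3 plan.py T notch .187; python3 - <<'E'
from h import *
s=bot.observe();im=bot.camera('scene')[:,:,::-1]; w=bot.camera('wrist')[:,:,::-1]
a=cv2.resize(im[130:230,340:490],None,fx=3,fy=3,interpolation=cv2.INTER_CUBIC)
b=w[100:400,170:470]
cv2.imwrite('pics/s5.png',np.hstack([a,b]))
E
```

```text
t 13.15 pos [0.5667 0.2172 0.1882] yaw 1.5831083069275165 w 0.09425862933542782 F [-0.0581 -0.7297 -0.0402]
shift units [-3.523  -0.7164  0.0091] turn units -0.7014170884859918
```

View pics/s5.png

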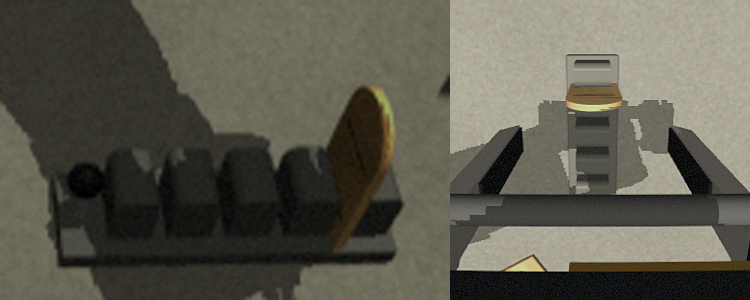

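The arch stands fully down and centred in the last slot. Next is the notch plate.

Request:
arm_command:
  rows:
    - [[-0.44,-0.09,0],0,1]
    - [[-0.44,-0.09,0],0,1]
    - [[-0.44,-0.09,0],0,1]
    - [[-0.44,-0.09,0],0,1]
    - [[-0.44,-0.09,0],0,1]
    - [[-0.44,-0.09,0],0,1]
    - [[-0.44,-0.09,0],0,1]
    - [[-0.44,-0.09,0],-0.175,1]
    - [[0,0,0],-0.175,1]
    - [[0,0,0],-0.175,1]

```text
time_s: 14.5
position: [0.4984, -0.1363, 0.1852]
tool_rot: [-3.141, -0.001, 1.999]
force: [0.5, 0.2, 0.8]
width: 0.0941
```

Request:
arm_command:
  rows:
    - [[0,0,0],-0.176,1]
    - [[0,0,0],0,1]
    - [[0,0,0],0,1]

```text
time_s: 14.88
position: [0.4987, -0.1357, 0.1858]
tool_rot: [-3.141, -0.0, 2.131]
force: [-0.6, -0.2, -0.2]
width: 0.0942
```

```bash
python3 plan.py T notch .057
```

```text
t 14.875 pos [ 0.4987 -0.1357  0.1858] yaw 2.1306410649282244 w 0.09421731411212285 F [-0.6158 -0.1743 -0.1733]
shift units [-0.0067  0.0044  1.2882] turn units -0.0042767289615824565
```

Request:
arm_command:
  rows:
    - [[-0.007,0.004,0.3],0,1]
    - [[0,0,0.4],0,1]
    - [[0,0,0.35],0,1]
    - [[0,0,0.16],0,1]
    - [[0,0,0.08],0,1]
    - [[0,0,0],0,0.45]
    - [[0,0,0],0,0.45]
    - [[0,0,0],0,0.45]
    - [[0,0,0],0,-1]
    - [[0,0,0],0,-1]

```text
time_s: 16.12
position: [0.4998, -0.1363, 0.0576]
tool_rot: [3.141, 0.0, 2.134]
force: [-1.3, 0.2, 3.0]
width: 0.0619
```

Request:
arm_command:
  rows:
    - [[0,0,0],0,-1]
    - [[0,0,0],0,-1]
    - [[0,0,0],0,-1]
    - [[0,0,-0.1],0,-1]
    - [[0,0,-0.2],0,-1]
    - [[0,0,-0.2],0,-1]
    - [[0,0,-0.3],0,-1]
    - [[0,0,-0.3],0,-1]
    - [[0,0,-0.2],0,-1]
    - [[0,0,0],0,-1]

```text
time_s: 17.38
position: [0.5, -0.1363, 0.1887]
tool_rot: [3.14, 0.002, 2.134]
force: [0.3, 0.4, -0.1]
width: 0.0618
```

```bash
python3 plan.py R notch .187
```

```text
t 17.375 pos [ 0.5    -0.1363  0.1887] yaw 2.1335820760709017 w 0.06184617702291544 F [ 0.3094  0.3922 -0.1029]
shift units [2.3334 2.2579 0.0155] turn units 0.7010228718758557
```

Request:
arm_command:
  rows:
    - [[0.12,0.12,0],0,-1]
    - [[0.29,0.29,0],0,-1]
    - [[0.33,0.315,0],0,-1]
    - [[0.33,0.315,0],0,-1]
    - [[0.33,0.315,0],0,-1]
    - [[0.33,0.315,0],0,-1]
    - [[0.33,0.315,0],0,-1]
    - [[0.27,0.27,0],0.1,-1]
    - [[0,0,0],0.17,-1]
    - [[0,0,0],0.17,-1]

```text
time_s: 18.62
position: [0.5651, 0.1828, 0.1856]
tool_rot: [-3.139, -0.0, 1.785]
force: [0.8, -1.1, -0.9]
width: 0.0621
```

Request:
arm_command:
  rows:
    - [[0,0,0],0.17,-1]
    - [[0,0,0],0.09,-1]
    - [[0,0,0],0,-1]
    - [[0,0,0],0,-1]

```text
time_s: 19.12
position: [0.5656, 0.1817, 0.1866]
tool_rot: [-3.141, 0.0, 1.586]
force: [-0.5, -0.6, -0.3]
width: 0.062
```

```bash
python3 plan.py R notch .057
```

```text
t 19.125 pos [0.5656 0.1817 0.1866] yaw 1.5857929739510948 w 0.06201651172558889 F [-0.4818 -0.6091 -0.2572]
shift units [-0.0017  0.0104  1.296 ] turn units 0.0035561248819490996
```

Request:
arm_command:
  rows:
    - [[-0.002,0.01,0.2],0,-1]
    - [[0,0,0.3],0,-1]
    - [[0,0,0.25],0,-1]
    - [[0,0,0.12],0,-1]
    - [[0,0,0.06],0,-1]
    - [[0,0,0.06],0,-1]
    - [[0,0,0.06],0,-1]
    - [[0,0,0.06],0,-1]
    - [[0,0,0],0,-1]

```text
time_s: 20.25
position: [0.5668, 0.181, 0.0758]
tool_rot: [-3.141, 0.0, 1.584]
force: [0.4, 0.4, -0.3]
width: 0.0619
```

Request:
arm_command:
  rows:
    - [[0,0,0.05],0,-1]
    - [[0,0,0.05],0,-1]
    - [[0,0,0.04],0,-1]
    - [[0,0,0.03],0,-1]
    - [[0,0,0.02],0,-1]
    - [[0,0,0],0,-1]

```text
time_s: 21.0
position: [0.567, 0.1811, 0.0576]
tool_rot: [3.141, -0.0, 1.584]
force: [-3.1, 0.4, 3.5]
width: 0.0619
```

Request:
arm_command:
  rows:
    - [[0,0,0],0,0.45]
    - [[0,0,0],0,0.45]
    - [[0,0,0],0,1]
    - [[0,0,0],0,1]
    - [[0,0,0],0,1]
    - [[0,0,-0.2],0,1]
    - [[0,0,-0.4],0,1]
    - [[0,0,-0.4],0,1]
    - [[0,0,-0.3],0,1]
    - [[0,0,0],0,1]

```text
time_s: 22.25
position: [0.5678, 0.1813, 0.1895]
tool_rot: [3.138, -0.001, 1.584]
force: [0.4, -0.8, -0.6]
width: 0.0942
```

```bash
python3 plan.py T square .187; python3 - <<'E'
from h import *
im=bot.camera('scene')[:,:,::-1]; w=bot.camera('wrist')[:,:,::-1]
a=cv2.resize(im[130:230,340:490],None,fx=3,fy=3,interpolation=cv2.INTER_CUBIC)
cv2.imwrite('pics/s6.png',np.hstack([a,w[100:400,170:470]]))
E
```

```text
t 22.25 pos [0.5678 0.1813 0.1895] yaw 1.583856582112816 w 0.09420450745905964 F [ 0.4404 -0.8132 -0.5663]
shift units [-3.4619 -0.5323  0.0199] turn units -0.7004643549297243
```

View pics/s6.png

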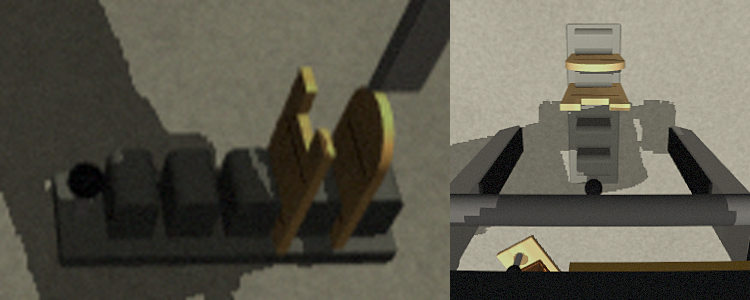

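Arch and notch are both seated, in slots 4 and 3. Next is the square plate.

Request:
arm_command:
  rows:
    - [[-0.433,-0.067,0],0,1]
    - [[-0.433,-0.067,0],0,1]
    - [[-0.433,-0.067,0],0,1]
    - [[-0.433,-0.067,0],0,1]
    - [[-0.433,-0.067,0],0,1]
    - [[-0.433,-0.067,0],0,1]
    - [[-0.433,-0.067,0],0,1]
    - [[-0.433,-0.067,0],-0.175,1]
    - [[0,0,0],-0.175,1]
    - [[0,0,0],-0.175,1]

```text
time_s: 23.6
position: [0.5172, -0.1664, 0.1856]
tool_rot: [-3.14, -0.002, 2.0]
force: [0.0, -0.3, 0.1]
width: 0.0939
```

Request:
arm_command:
  rows:
    - [[0,0,0],-0.175,1]
    - [[0,0,0],0,1]
    - [[0,0,0],0,1]

```text
time_s: 23.98
position: [0.5177, -0.1659, 0.1866]
tool_rot: [-3.141, -0.001, 2.131]
force: [-0.5, -0.7, 1.1]
width: 0.094
```

```bash
python3 plan.py T square .057
```

```text
t 23.975 pos [ 0.5177 -0.1659  0.1866] yaw 2.1305881980167554 w 0.09396134112239996 F [-0.4503 -0.7286  1.0802]
shift units [-0.0058  0.0147  1.2956] turn units -0.004344041203872795
```

Request:
arm_command:
  rows:
    - [[-0.006,0.014,0.3],0,1]
    - [[0,0,0.4],0,1]
    - [[0,0,0.35],0,1]
    - [[0,0,0.16],0,1]
    - [[0,0,0.085],0,1]
    - [[0,0,0],0,0.08]
    - [[0,0,0],0,0.08]
    - [[0,0,0],0,0.08]
    - [[0,0,0],0,0.08]
    - [[0,0,0],0,-1]

```text
time_s: 25.22
position: [0.5195, -0.1658, 0.0579]
tool_rot: [3.141, 0.0, 2.133]
force: [0.3, -0.3, -0.2]
width: 0.0474
```

Request:
arm_command:
  rows:
    - [[0,0,0],0,-1]
    - [[0,0,0],0,-1]
    - [[0,0,0],0,-1]
    - [[0,0,-0.1],0,-1]
    - [[0,0,-0.2],0,-1]
    - [[0,0,-0.2],0,-1]
    - [[0,0,-0.3],0,-1]
    - [[0,0,-0.3],0,-1]
    - [[0,0,-0.2],0,-1]
    - [[0,0,0],0,-1]

```text
time_s: 26.48
position: [0.5199, -0.166, 0.1894]
tool_rot: [3.14, 0.002, 2.134]
force: [-0.0, 0.4, -0.4]
width: 0.044
```

```bash
python3 plan.py R square .187
```

```text
t 26.475 pos [ 0.5199 -0.166   0.1894] yaw 2.133604001996747 w 0.04399137775146534 F [-0.0284  0.4408 -0.3502]
shift units [2.3834 2.0595 0.0219] turn units 0.7010507888316966
```

Request:
arm_command:
  rows:
    - [[0.12,0.12,0],0,-1]
    - [[0.29,0.28,0],0,-1]
    - [[0.34,0.28,0],0,-1]
    - [[0.34,0.28,0],0,-1]
    - [[0.34,0.28,0],0,-1]
    - [[0.34,0.28,0],0,-1]
    - [[0.34,0.28,0],0,-1]
    - [[0.27,0.26,0],0.1,-1]
    - [[0,0,0],0.17,-1]
    - [[0,0,0],0.17,-1]

```text
time_s: 27.72
position: [0.5658, 0.147, 0.1863]
tool_rot: [-3.139, -0.0, 1.785]
force: [-0.8, -0.7, 0.7]
width: 0.044
```

Request:
arm_command:
  rows:
    - [[0,0,0],0.17,-1]
    - [[0,0,0],0.09,-1]
    - [[0,0,0],0,-1]
    - [[0,0,0],0,-1]

```text
time_s: 28.22
position: [0.5663, 0.1459, 0.1872]
tool_rot: [-3.141, 0.0, 1.586]
force: [0.5, -1.5, -0.3]
width: 0.0439
```

```bash
python3 plan.py R square .057
```

```text
t 28.225 pos [0.5663 0.1459 0.1872] yaw 1.5858317693168873 w 0.04387426762587852 F [ 0.5484 -1.4815 -0.2528]
shift units [-0.0039  0.0072  1.3019] turn units 0.0036055206758286314
```

Request:
arm_command:
  rows:
    - [[-0.004,0.007,0.2],0,-1]
    - [[0,0,0.3],0,-1]
    - [[0,0,0.25],0,-1]
    - [[0,0,0.12],0,-1]
    - [[0,0,0.06],0,-1]
    - [[0,0,0.06],0,-1]
    - [[0,0,0.06],0,-1]
    - [[0,0,0.06],0,-1]
    - [[0,0,0],0,-1]

```text
time_s: 29.35
position: [0.5672, 0.145, 0.0763]
tool_rot: [-3.141, 0.0, 1.584]
force: [-0.3, -0.3, -0.1]
width: 0.044
```

Request:
arm_command:
  rows:
    - [[0,0,0.05],0,-1]
    - [[0,0,0.05],0,-1]
    - [[0,0,0.04],0,-1]
    - [[0,0,0.03],0,-1]
    - [[0,0,0.02],0,-1]
    - [[0,0,0],0,-1]

```text
time_s: 30.1
position: [0.5674, 0.1451, 0.0578]
tool_rot: [3.141, -0.0, 1.584]
force: [-0.5, 0.3, -0.2]
width: 0.044
```

Request:
arm_command:
  rows:
    - [[0,0,0.008],0,-1]
    - [[0,0,0],0,0.1]
    - [[0,0,0],0,0.1]
    - [[0,0,0],0,1]
    - [[0,0,0],0,1]
    - [[0,0,0],0,1]
    - [[0,0,-0.2],0,1]
    - [[0,0,-0.4],0,1]
    - [[0,0,-0.4],0,1]
    - [[0,0,-0.3],0,1]

```text
time_s: 31.35
position: [0.5675, 0.1451, 0.1888]
tool_rot: [3.14, -0.0, 1.584]
force: [0.9, 0.4, 0.3]
width: 0.0938
```

```bash
python3 plan.py T gable .187; python3 - <<'E'
from h import *
im=bot.camera('scene')[:,:,::-1]; w=bot.camera('wrist')[:,:,::-1]
a=cv2.resize(im[130:230,340:490],None,fx=3,fy=3,interpolation=cv2.INTER_CUBIC)
cv2.imwrite('pics/s7.png',np.hstack([a,w[80:380,170:470]]))
E
```

```text
t 31.35 pos [0.5675 0.1451 0.1888] yaw 1.5837891255710657 w 0.09382231875474302 F [0.8825 0.3935 0.287 ]
shift units [-3.3848 -0.3249  0.0167] turn units -0.700550243266232
```

View pics/s7.png

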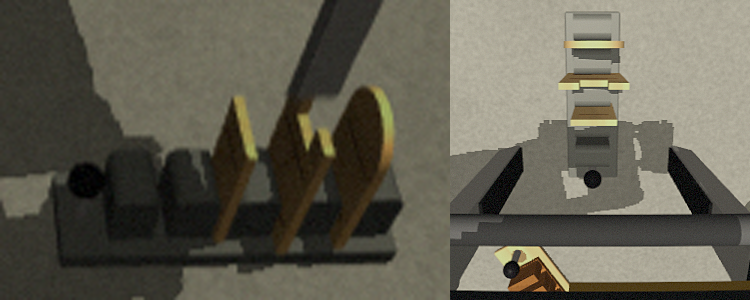

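Square, notch and arch stand in slots 2, 3 and 4. The gable is the last one.

Request:
arm_command:
  rows:
    - [[-0.423,-0.04,0],0,1]
    - [[-0.423,-0.04,0],0,1]
    - [[-0.423,-0.04,0],0,1]
    - [[-0.423,-0.04,0],0,1]
    - [[-0.423,-0.04,0],0,1]
    - [[-0.423,-0.04,0],0,1]
    - [[-0.423,-0.04,0],0,1]
    - [[-0.423,-0.04,0],-0.175,1]
    - [[0,0,0],-0.175,1]
    - [[0,0,0],-0.175,1]

```text
time_s: 32.7
position: [0.5393, -0.1942, 0.1857]
tool_rot: [-3.141, -0.001, 2.0]
force: [-0.1, -0.2, 0.7]
width: 0.0942
```

Request:
arm_command:
  rows:
    - [[0,0,0],-0.175,1]
    - [[0,0,0],0,1]
    - [[0,0,0],0,1]

```text
time_s: 33.08
position: [0.5396, -0.1937, 0.1864]
tool_rot: [-3.141, -0.001, 2.131]
force: [0.5, -0.6, -0.6]
width: 0.0943
```

```bash
python3 plan.py T gable .057
```

```text
t 33.075 pos [ 0.5396 -0.1937  0.1864] yaw 2.1305937556180217 w 0.09433379883440977 F [ 0.5046 -0.554  -0.5629]
shift units [-0.0007 -0.0019  1.2943] turn units -0.004336965046166667
```

Request:
arm_command:
  rows:
    - [[0,-0.002,0.3],0,1]
    - [[0,0,0.4],0,1]
    - [[0,0,0.35],0,1]
    - [[0,0,0.16],0,1]
    - [[0,0,0.085],0,1]
    - [[0,0,0],0,0.22]
    - [[0,0,0],0,0.22]
    - [[0,0,0],0,0.22]
    - [[0,0,0],0,0.22]
    - [[0,0,0],0,-1]

```text
time_s: 34.33
position: [0.5396, -0.1939, 0.0576]
tool_rot: [3.141, 0.0, 2.134]
force: [0.4, -0.3, 0.3]
width: 0.0509
```

Request:
arm_command:
  rows:
    - [[0,0,0],0,-1]
    - [[0,0,0],0,-1]
    - [[0,0,0],0,-1]
    - [[0,0,-0.1],0,-1]
    - [[0,0,-0.2],0,-1]
    - [[0,0,-0.2],0,-1]
    - [[0,0,-0.3],0,-1]
    - [[0,0,-0.3],0,-1]
    - [[0,0,-0.2],0,-1]
    - [[0,0,0],0,-1]

```text
time_s: 35.58
position: [0.5401, -0.1941, 0.1892]
tool_rot: [3.14, 0.003, 2.134]
force: [-0.5, -0.8, -0.7]
width: 0.0497
```

```bash
python3 plan.py R gable .187
```

```text
t 35.575 pos [ 0.5401 -0.1941  0.1892] yaw 2.1335713355799237 w 0.04971278261597799 F [-0.522  -0.8488 -0.6987]
shift units [2.4224 1.8498 0.0187] turn units 0.7010091966580126
```

Request:
arm_command:
  rows:
    - [[0.13,0.11,0],0,-1]
    - [[0.31,0.26,0],0,-1]
    - [[0.34,0.25,0],0,-1]
    - [[0.34,0.25,0],0,-1]
    - [[0.34,0.25,0],0,-1]
    - [[0.34,0.25,0],0,-1]
    - [[0.34,0.25,0],0,-1]
    - [[0.28,0.23,0],0.1,-1]
    - [[0,0,0],0.17,-1]
    - [[0,0,0],0.17,-1]

```text
time_s: 36.83
position: [0.566, 0.111, 0.1861]
tool_rot: [-3.139, -0.0, 1.785]
force: [0.3, 0.2, -0.7]
width: 0.0496
```

Request:
arm_command:
  rows:
    - [[0,0,0],0.17,-1]
    - [[0,0,0],0.09,-1]
    - [[0,0,0],0,-1]
    - [[0,0,0],0,-1]

```text
time_s: 37.33
position: [0.5666, 0.11, 0.1869]
tool_rot: [-3.141, 0.0, 1.586]
force: [0.4, 0.4, -0.0]
width: 0.05
```

```bash
python3 plan.py R gable .057
```

```text
t 37.325 pos [0.5666 0.11   0.1869] yaw 1.5858098057175893 w 0.050007770324160906 F [ 0.3755  0.4387 -0.0152]
shift units [-0.0045  0.0086  1.2989] turn units 0.0035775557526577535
```

Request:
arm_command:
  rows:
    - [[-0.004,0.008,0.2],0,-1]
    - [[0,0,0.3],0,-1]
    - [[0,0,0.25],0,-1]
    - [[0,0,0.12],0,-1]
    - [[0,0,0.06],0,-1]
    - [[0,0,0.06],0,-1]
    - [[0,0,0.06],0,-1]
    - [[0,0,0.06],0,-1]
    - [[0,0,0],0,-1]

```text
time_s: 38.45
position: [0.5676, 0.1091, 0.0761]
tool_rot: [-3.141, 0.0, 1.584]
force: [0.5, 0.1, -0.6]
width: 0.0498
```

Request:
arm_command:
  rows:
    - [[0,0,0.05],0,-1]
    - [[0,0,0.05],0,-1]
    - [[0,0,0.04],0,-1]
    - [[0,0,0.03],0,-1]
    - [[0,0,0.02],0,-1]
    - [[0,0,0],0,-1]

```text
time_s: 39.2
position: [0.5677, 0.1091, 0.0575]
tool_rot: [3.142, -0.0, 1.584]
force: [-0.1, -0.0, -1.4]
width: 0.0495
```

Request:
arm_command:
  rows:
    - [[0,0,0.008],0,-1]
    - [[0,0,0],0,0.22]
    - [[0,0,0],0,0.22]
    - [[0,0,0],0,1]
    - [[0,0,0],0,1]
    - [[0,0,0],0,1]
    - [[0,0,-0.2],0,1]
    - [[0,0,-0.4],0,1]
    - [[0,0,-0.4],0,1]
    - [[0,0,-0.4],0,1]

```text
time_s: 40.45
position: [0.5676, 0.1091, 0.198]
tool_rot: [3.142, 0.0, 1.584]
force: [-0.9, -0.2, 0.1]
width: 0.094
```

Request:
arm_command:
  rows:
    - [[-0.3,0,-0.4],0,1]
    - [[-0.3,-0.3,-0.2],0,1]
    - [[-0.3,-0.3,0],0,1]
    - [[0,-0.3,0],0,1]
    - [[0,0,0],0,1]
    - [[0,0,0],0,1]

```text
time_s: 41.2
position: [0.4795, 0.018, 0.2568]
tool_rot: [3.141, 0.0, 1.584]
force: [-0.0, 0.2, -0.3]
width: 0.0942
```

```bash
python3 - <<'E'
from h import *
s=bot.observe();print(s['time_s'],s['position'],s['force'])
im=bot.camera('scene')[:,:,::-1]; w=bot.camera('top')[:,:,::-1];wr=bot.camera('wrist')[:,:,::-1]
a=cv2.resize(im[125:225,340:490],None,fx=2.6,fy=2.6,interpolation=cv2.INTER_CUBIC)
b=cv2.resize(w[140:240,180:330],None,fx=2.6,fy=2.6,interpolation=cv2.INTER_CUBIC)
d=cv2.resize(wr[0:270,160:580],(780,501)[0:1]+(501,)) if 0 else wr[0:300,60:]
cv2.imwrite('pics/s8.png',np.vstack([np.hstack([a,b]),cv2.copyMakeBorder(d,0,0,0,780-d.shape[1],cv2.BORDER_CONSTANT)]))
E
```

```text
41.2 [0.4795 0.018  0.2568] [-0.0306  0.1535 -0.2997]
```

View pics/s8.png

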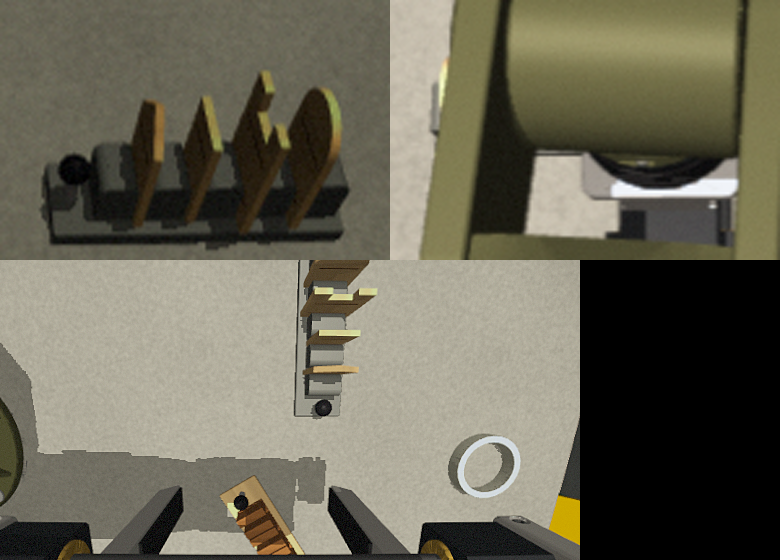

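From the rack's ball the order is gable, square, notch, arch. All four are upright with their bottoms down in the slots, and the tray is empty, so I'm handing in.

```bash
python3 -c "
from bench import bot
print(bot.hand_in())"
```

```text
the job is handed in; nothing more can be done
None
```

All four plates are in the grey rack in reverse order: counting from the ball, gable, square, notch, arch. The job was handed in at about 41 s of the 128 s allowed.

- **Last pictures:** The scene and wrist views showed every plate upright in its own slot, with the tray blocks empty and the arm clear. The top view was blocked by the arm, so it confirmed nothing.
- **Depth and centring:** I checked how far down each plate sits only by eye, and by the gripper reaching within about 1 mm of its pick-up height. The rack floor and the tray's slot floors are both at 14 mm. I didn't measure centring separately; each plate was released within about 1 mm of the measured slot centre.
- **Forces:** Force readings taken between moves stayed at or below about 5 N.
- **Disagreements:** The fixed cameras' rough positions for the tray and rack were a few millimetres off the wrist camera's. I used the wrist values, and all four plates went in without resistance.

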